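Switch on the grinding bench in order

TASK

Switch the grinding bench on by tapping the keys of the three switch boxes from above with a fingertip, each lightly, so that it goes about half-way in or further and stays in: first the dust extractor (the round mushroom key), then the bench lamp (the square key), and last the grinder (the long narrow bar key). Do not grip, lift or push the boxes about, and leave the other things on the bench where they are.

Things in the scene. Friction and masses are not known exactly. Their poses are not given: they have to be found in the camera images.
- fan_box: Wireless switch box of the dust extractor: grey box 90 x 90 mm and 50 mm high on a rubber foot, standing loose on the bench (0.7 to 1.2 kg), with one round mushroom-shaped black key, a disc 60 mm across, in the middle of its top. Origin at the centre of its underside, z up, sides along x and y. The three boxes look alike but for the key, and any of them may stand in any of the three places.
- fan_key_top (a point): Centre of the flat top face of the dust extractor key (round mushroom-shaped black key, a disc 60 mm across). The key stands 20 mm proud of the box when out, so this point is then 70 mm above the bench; it goes down with the key. z axis up, x and y as the box.
- fan_key (a joint): How far the dust extractor key is pressed straight down, in m: 0 out (off), 0.010 fully in against a hard stop (10 mm still proud of the box). It starts to move at about 3.5 N, needs about 5 N half-way and 6.5 N at the stop, is held by friction and stays down where it is left. It counts as on from 0.004; pressing against the hard stop quickly builds up force.
- lamp_box: Wireless switch box of the bench lamp: grey box 90 x 90 mm and 50 mm high on a rubber foot, standing loose on the bench (0.7 to 1.2 kg), with one square black key, 44 x 44 mm, in the middle of its top. Origin at the centre of its underside, z up, sides along x and y. The three boxes look alike but for the key, and any of them may stand in any of the three places.
- lamp_key_top (a point): Centre of the flat top face of the bench lamp key (square black key, 44 x 44 mm). The key stands 20 mm proud of the box when out, so this point is then 70 mm above the bench; it goes down with the key. z axis up, x and y as the box.
- lamp_key (a joint): How far the bench lamp key is pressed straight down, in m: 0 out (off), 0.010 fully in against a hard stop (10 mm still proud of the box). It starts to move at about 3.5 N, needs about 5 N half-way and 6.5 N at the stop, is held by friction and stays down where it is left. It counts as on from 0.004; pressing against the hard stop quickly builds up force.
- grinder_box: Wireless switch box of the grinder: grey box 90 x 90 mm and 50 mm high on a rubber foot, standing loose on the bench (0.7 to 1.2 kg), with one long narrow black bar key, 18 mm wide by 76 mm long, its length along the box's y axis, in the middle of its top. Origin at the centre of its underside, z up, sides along x and y. The three boxes look alike but for the key, and any of them may stand in any of the three places.
- grinder_key_top (a point): Centre of the flat top face of the grinder key (long narrow black bar key, 18 mm wide by 76 mm long, its length along the box's y axis). The key stands 20 mm proud of the box when out, so this point is then 70 mm above the bench; it goes down with the key. z axis up, x and y as the box.
- grinder_key (a joint): How far the grinder key is pressed straight down, in m: 0 out (off), 0.010 fully in against a hard stop (10 mm still proud of the box). It starts to move at about 3.5 N, needs about 5 N half-way and 6.5 N at the stop, is held by friction and stays down where it is left. It counts as on from 0.004; pressing against the hard stop quickly builds up force.
- elbow: Bystander: steel pipe elbow 40 mm in diameter, about 100 mm across, lying at the far side. Origin on the bench beside its bend.
- tape: Bystander: roll of white tape standing on its flat side, 84 mm across, 45 mm high. Origin at the centre of its underside.
- spanner: Bystander: steel spanner 170 mm long lying on the bench at the far side. Origin under its middle.
- offcut: Bystander: short upright offcut of steel tube, 34 mm across, 50 mm high, on the robot's side of the boxes. Origin at the centre of its underside.
Mind the look-alikes: they are no part of the job. Leave any blue or red look-alike of the lamp_box alone. Leave any yellow look-alike of the fan_box alone.

How it is judged:
By the outcome, as a careful person would: the job done as asked, in the order asked, and still so for the second after the job is handed in, with the robot touching nothing.
It also fails if it takes over 51 s, if anything falls off the work surface, if the arm or the gripper's body presses on something with over 40 N, if the wrist force passes 120 N, or if a joint passes its speed limit or range.

ROBOT

A 6-joint arm with a two-finger parallel gripper is mounted at the origin on the work surface. World frame = base frame: x ahead of the robot, y to its left, z up, the work surface at z = 0. Lengths are in m, angles in rad, forces in N, time in s.
With the tool pointing down it reaches from about 0.25 to 0.8 m from the base axis. Payload 3.9 kg.
Tool frame: the origin (TCP) lies midway between the tips of the shut fingers; the grasp point (between the pads) lies 19 mm behind it; x points along the fingers, y is the direction in which the jaws open and shut, and the axes are right-handed (so a half turn about x gives the same grasp; the last joint's range is limited). The gripper opens to 85 mm and grips with 20 to 120 N. Pads are 22 mm wide; open, the fingers measure 114 mm over their backs; the gripper's body (76 mm by 85 mm) begins 54 mm behind the grasp point. The pads swing forward as they close: fully open they stand 13 mm farther back than shut.
Start: joints at [-1.333, 0.26, -0.138, 1.173, 0, 1.571], TCP at [0.124, -0.51, 0.231] pointing down, gripper open.
Joint ranges: [-2.78, 2.78], [-0.83, 1.72], [-1.28, 1.37], [-1.9, 2.12], [-1.57, 1.48], [-3.14, 3.14]. Speed limits (rad/s): [2.57, 2.57, 3.14, 3.14, 3.14, 3.14].

INTERFACE

Orientations are given as a unit quaternion [x, y, z, w].
In Python, from bench import r gives the robot as it stands.
- The arm moves only by the tool step_arm, never from a script. Its argument "motion" is a list of rows, each a list of 7 numbers: the turn, a rotation vector about the world's x, y, z in rad, then the shift along the world's x, y, z in units of 25 mm (1.0 is 25 mm), then the closure, from 0 (fully open) to 1 (shut). A call has 1 to 20 rows; each row is the pose to reach, as a shift and turn from the pose commanded when the call began; what a row does not reach only later rows make up. A row lasts 1/8 s, in which the tool goes at most 62.5 mm and 10.7 degrees, less where a joint would pass 70% of its speed; a pose out of reach is approached as far as the arm can. A call with a gripper value outside its range is refused whole. The fingers move at their own pace and stop on an object; "grip_force" is the grip in N (left out, the last holds). Time passes only in rows, so rows that repeat a pose let the fingers close. It gives the time, the measured TCP pose, the force and the opening at its end, in the units of the state.
- r.get_obs(): the state, without advancing time (a new reading comes with each control period).
- r.capture(name): name is "scene" or "top" or "wrist"; returns a dict with "frame" (400x640x3 uint8, blue, green, red), "camera_matrix" (3x3 intrinsics, pixels), "rvec" (rotation vector, rad) and "tvec" (3), from world to camera coordinates, as OpenCV has them. Camera axes: x right, y down, z forward; pixel columns grow to the right and rows downward; lengths in m; the calibration is good to about 2 mm. A picture is of the moment at which its call begins. There is no depth.
- r.hand_in(): hands the job in, once; it reports no verdict.
The state is a dict: "clock": time; "joint_positions": joint angles; "qvel": joint speeds; "effort": joint torques, N m; "position": TCP position; "orientation": TCP orientation; "force": force on the tool from outside, world axes, zero at the start; "moment": the same for the moment, N m; "grip_width": finger opening in m.
Only numpy, scipy, OpenCV 4.12 (cv2) and the standard library are available. Lean on these libraries where they do the work, as an engineer would, in place of code of your own. Each camera call takes 0.05 s, during which the arm holds its last target.

## Working session

There is one attempt and no reset: what is moved stays moved. The work goes in short steps, Python scripts to look and compute and a tool call to move; the robot and the scene stay as the last step left them, time stands still between calls to the robot, and variables do not carry over. Pictures are saved under pics/ and viewed, and the job is handed in when it is done.

Besides the shell and the picture viewer there is one more tool, called after ">>>" as name([rows], argument=value, ...), one row to a line, values as JSON. step_arm: Moves the arm, as the interface text tells. Its arguments: {"type":"object","properties":{"motion":{"type":"array"},"grip_force":{"type":"number"}},"required":["motion"]}

```bash
mkdir -p pics; python3 - <<'E'
from bench import r
import cv2,pickle
d={}
for n in("scene","top"):
    c=r.capture(n);d[n]=c;cv2.imwrite(f"pics/{n}0.png",c["frame"])
pickle.dump(d,open("cap0.pkl","wb"))
o=r.get_obs();print(o)
E
```

```text
{'clock': 0.1, 'joint_positions': array([-1.33300865e+00,  2.60591812e-01, -1.39250058e-01,  1.17267333e+00,
       -3.21282792e-05,  1.57082093e+00]), 'qvel': array([-0.00046939,  0.00028283,  0.00145924,  0.00079808,  0.00187909,
       -0.00229226]), 'effort': array([-8.14820251e-04, -4.06508660e+01,  2.54527026e+01,  1.00416737e-02,
       -1.58240809e-04, -3.96437656e-06]), 'position': array([ 0.12351267, -0.50964086,  0.23055824]), 'orientation': array([-0.70203233, -0.08446613,  0.70219907, -0.08326198]), 'force': array([-0.68936723, -0.59211938, -0.06212258]), 'moment': array([-0.02543727, -0.0327169 ,  0.00608791]), 'grip_width': 0.08508566409318453}
```

View pics/scene0.png

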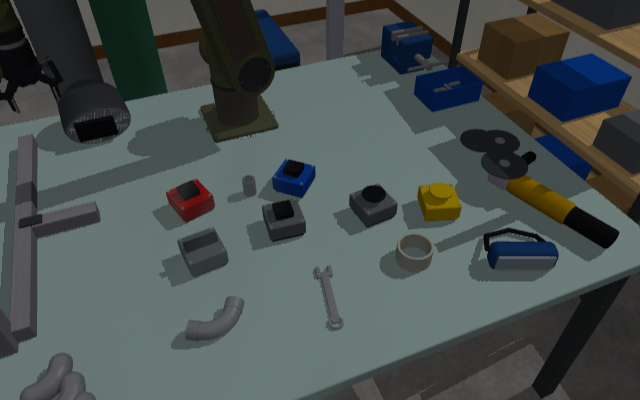

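View pics/top0.png

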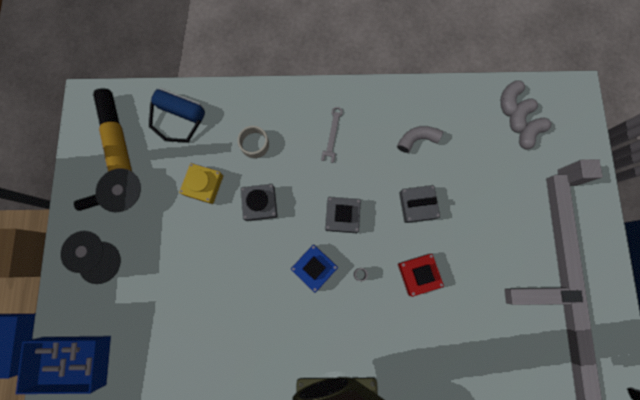

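In the top view:
- **Grey boxes:** round key (258,201) is the fan, square key (343,214) is the lamp, and bar key (421,203) is the grinder.
- **Look-alikes to avoid:** blue square (314,268), red square (421,275), yellow mushroom (202,182).
- **Bystanders:** offcut (361,273), tape (253,142), spanner (333,135), elbow (420,138).

Next I'll segment the keys in both views and check the choice in a crop.

```bash
cat > h.py <<'E'
import cv2,numpy as np,pickle
def ray(c,uv):
    K=np.array(c["camera_matrix"],float);R=cv2.Rodrigues(np.array(c["rvec"],float))[0];t=np.array(c["tvec"],float).ravel()
    d=R.T@np.linalg.inv(K)@np.array([uv[0],uv[1],1.]);return -R.T@t,d/np.linalg.norm(d)
def plane(c,uv,z):
    o,d=ray(c,uv);return o+d*(z-o[2])/d[2]
def tri(a,ua,b,ub):
    o1,d1=ray(a,ua);o2,d2=ray(b,ub)
    s=np.linalg.lstsq(np.c_[d1,-d2],o2-o1,rcond=None)[0]
    p,q=o1+s[0]*d1,o2+s[1]*d2
    return (p+q)/2,np.linalg.norm(p-q)
def blob(c,uv,th,w=32):
    g=c["frame"].max(2);m=(g<th).astype(np.uint8)
    x0,y0=max(0,uv[0]-w),max(0,uv[1]-w)
    s=m[y0:uv[1]+w,x0:uv[0]+w];n,l,st,ce=cv2.connectedComponentsWithStats(s,connectivity=4)
    i=l[uv[1]-y0,uv[0]-x0]
    if i==0:return None
    cs,_=cv2.findContours((l==i).astype(np.uint8),0,cv2.CHAIN_APPROX_NONE)
    return ce[i]+[x0,y0],st[i],cv2.minAreaRect(max(cs,key=len))
E
python3 - <<'E'
from h import *
d=pickle.load(open("cap0.pkl","rb"))
P={"fan":((258,201),(374,193)),"lamp":((343,214),(284,211)),"grinder":((421,203),(202,241))}
for k,(a,b) in P.items():
  for th in (25,40):
    A=blob(d["top"],a,th);B=blob(d["scene"],b,th)
    print(k,th,A and (A[0],A[1],A[2][2]),B and(B[0],B[1]))
    if A: print("  plane.07",plane(d["top"],A[0],.07))
    if A and B: print("  tri",tri(d["top"],A[0],d["scene"],B[0]))
t=cv2.resize(d["top"]["frame"][160:300,170:460],None,fx=2.7,fy=2.7,interpolation=2)
s=cv2.resize(d["scene"]["frame"][150:280,150:470],None,fx=2.4,fy=2.4,interpolation=2)
cv2.imwrite("pics/tc.png",t);cv2.imwrite("pics/sc.png",s)
E
```

```text
fan 25 (array([256.92168675, 199.86445783]), array([ 21,  21,  21,  21, 332], dtype=int32), 18.43494987487793) (array([373.32467532, 193.61363636]), array([ 20,  25,  24,  17, 308], dtype=int32))
  plane.07 [0.55300969 0.19988545 0.07      ]
  tri (array([0.55390583, 0.20021678, 0.06398528]), np.float64(0.0014285635109565376))
fan 40 (array([256.88679245, 199.86522911]), array([ 20,  21,  22,  21, 371], dtype=int32), 90.0) (array([373.42261905, 193.9047619 ]), array([ 20,  24,  24,  18, 336], dtype=int32))
  plane.07 [0.55300879 0.19997702 0.07      ]
  tri (array([0.55408097, 0.20046671, 0.06306366]), np.float64(0.0014254044354889933))
lamp 25 (array([343.20600858, 213.1416309 ]), array([ 25,  23,  16,  17, 233], dtype=int32), 90.0) (array([282.66666667, 210.0420712 ]), array([ 21,  22,  21,  19, 309], dtype=int32))
  plane.07 [ 0.51508128 -0.02521504  0.07      ]
  tri (array([ 0.516739  , -0.02659147,  0.05785964]), np.float64(0.001205429114438596))
lamp 40 (array([343.20220588, 213.25      ]), array([ 24,  23,  17,  17, 272], dtype=int32), 90.0) (array([282.48554913, 210.06647399]), array([ 20,  21,  22,  21, 346], dtype=int32))
  plane.07 [ 0.51479721 -0.02519802  0.07      ]
  tri (array([ 0.51643829, -0.02677179,  0.05759035]), np.float64(0.001580639445086142))
grinder 25 (array([421.65605096, 201.89171975]), array([ 19,  27,  28,   9, 157], dtype=int32), 82.87498474121094) None
  plane.07 [ 0.54218837 -0.230273    0.07      ]
grinder 40 (array([421.95049505, 201.88613861]), array([ 18,  26,  30,  11, 202], dtype=int32), 82.87498474121094) None
  plane.07 [ 0.5421935  -0.23103916  0.07      ]
```

View pics/tc.png

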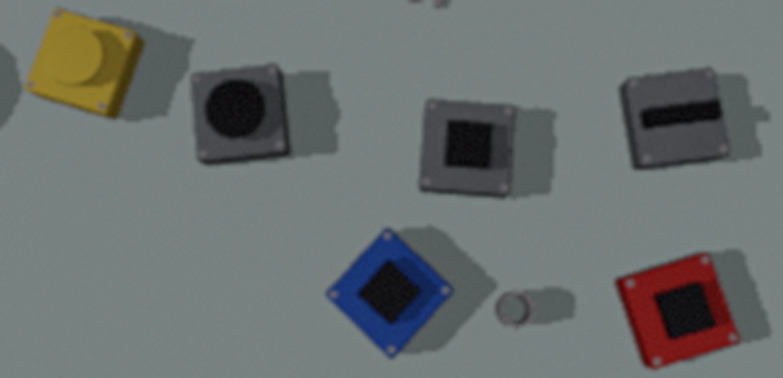

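View pics/sc.png

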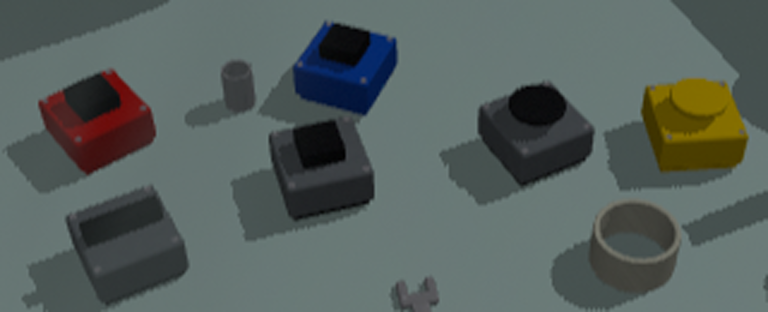

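All three choices match their descriptions. In the crop, the grey round key is at (235,109), the grey square at (468,144) and the grey bar at (680,114). The coloured ones are the yellow, blue and red look-alikes. The two views put the key tops at about 0.06–0.07 m. The scene masks include the key sides, which pulls that estimate low. Now I'll shut the fingers and go above the fan.

>>> step_arm([
  [0, 0, 0.1, 0, 1, 0, 1],
  [0, 0, 1.33, 17.2, 28.4, 0, 1],
  [0, 0, 1.33, 17.2, 28.4, 0, 1],
  [0, 0, 1.33, 17.2, 28.4, 0, 1],
  [0, 0, 1.33, 17.2, 28.4, 0, 1],
  [0, 0, 1.33, 17.2, 28.4, 0, 1],
  [0, 0, 1.33, 17.2, 28.4, 0, 1],
  [0, 0, 1.33, 17.2, 28.4, 0, 1],
  [0, 0, 1.33, 17.2, 28.4, 0, 1],
  [0, 0, 1.33, 17.2, 28.4, 0, 1],
  [0, 0, 1.33, 17.2, 28.4, 0, 1],
  [0, 0, 1.33, 17.2, 28.4, 0, 1],
  [0, 0, 1.33, 17.2, 28.4, 0, 1],
  [0, 0, 1.33, 17.2, 28.4, 0, 1],
  [0, 0, 1.33, 17.2, 28.4, 0, 1],
  [0, 0, 1.33, 17.2, 28.4, 0, 1],
  [0, 0, 1.33, 17.2, 28.4, 0, 1],
  [0, 0, 1.33, 17.2, 28.4, -3, 1],
  [0, 0, 1.33, 17.2, 28.4, -4, 1],
  [0, 0, 1.33, 17.2, 28.4, -4, 1],
])

```text
clock: 2.6
position: [0.5505, 0.1976, 0.1289]
orientation: [-0.499, -0.5, 0.503, -0.498]
force: [1.4, 0.1, -0.2]
grip_width: -0.0004
```

```bash
python3 - <<'E'
from bench import r
import cv2,pickle
d={}
for n in("scene","top","wrist"):
    c=r.capture(n);d[n]=c
pickle.dump(d,open("cap1.pkl","wb"))
cv2.imwrite("pics/w1.png",d["wrist"]["frame"])
cv2.imwrite("pics/s1.png",cv2.resize(d["scene"]["frame"][80:280,230:500],None,fx=2.8,fy=2.8))
o=r.get_obs();print(o["position"],o["force"],o["clock"])
E
```

```text
[0.55490944 0.19962139 0.13354846] [-0.03402692  0.21800808  1.0990776 ] 2.75
```

View pics/w1.png

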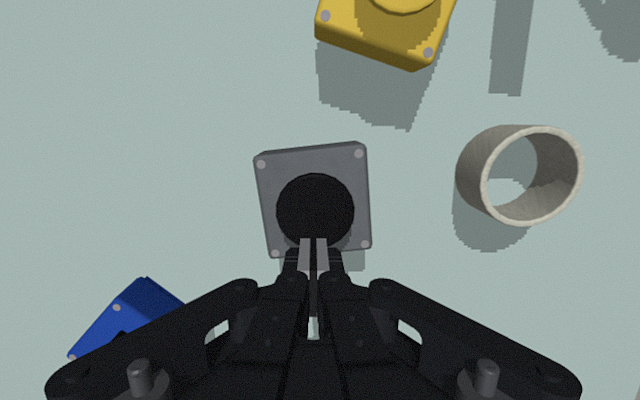

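View pics/s1.png

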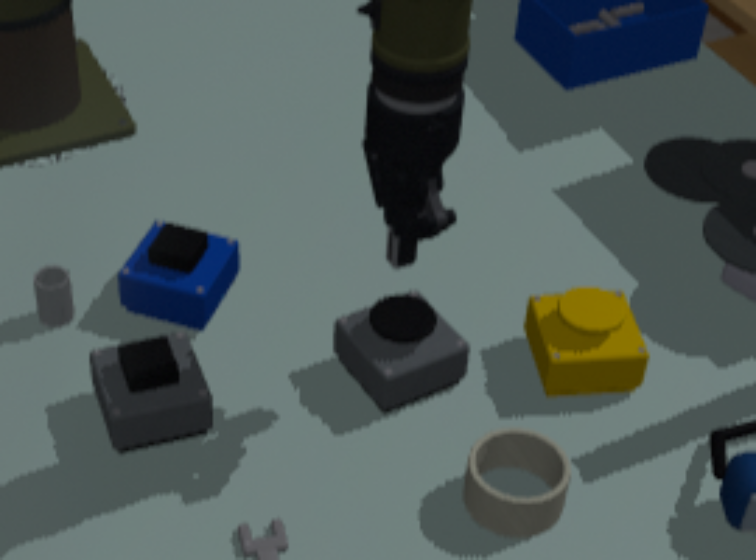

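The wrist view shows the black disc centred near (315,210), straight ahead of the fingertips. Next I'll cross-check its position and height.

```bash
python3 - <<'E'
from h import *
d=pickle.load(open("cap1.pkl","rb"));d0=pickle.load(open("cap0.pkl","rb"))
w=d["wrist"]
# disc edges: left/right/top from mask rows
g=w["frame"].max(2);m=(g<25).astype(np.uint8)
ys=range(172,236);pts=[]
for y in ys:
    xs=np.where(m[y,270:362])[0]
    if len(xs)>10: pts+= [(270+xs[0],y),(270+xs[-1],y)]
e=cv2.fitEllipse(np.array(pts,np.float32));print(e)
print(plane(w,e[0],.07), plane(w,e[0],.05))
print(tri(w,e[0],d0["top"],(256.9,199.9)))
# disc width at z=.07
cx,cy=e[0];print([np.round(plane(w,(cx+s*39,cy),.07),3) for s in(-1,1)])
E
```

```text
((314.8531188964844, 210.0149383544922), (74.10649871826172, 75.65229034423828), 99.91699981689453)
[0.55570889 0.20291086 0.07      ] [0.5558828  0.19659874 0.05      ]
(array([0.5550444 , 0.20091683, 0.06272724]), np.float64(0.001563341762070177))
[array([0.527, 0.203, 0.07 ]), array([0.585, 0.203, 0.07 ])]
```

>>> step_arm([
  [0, 0, 0, 0, 0, -1, 1],
  [0, 0, 0, 0, 0, -1.6, 1],
  [0, 0, 0, 0, 0, -2, 1],
  [0, 0, 0, 0, 0, -2.2, 1],
  [0, 0, 0, 0, 0, -2.3, 1],
  [0, 0, 0, 0, 0, -2.3, 1],
  [0, 0, 0, 0, 0, -2.3, 1],
])

```text
clock: 3.62
position: [0.554, 0.1999, 0.0742]
orientation: [0.501, 0.499, -0.501, 0.499]
force: [0.4, -0.3, 0.0]
grip_width: -0.0
```

>>> step_arm([
  [0, 0, 0, 0, 0, -0.1, 1],
  [0, 0, 0, 0, 0, -0.15, 1],
  [0, 0, 0, 0, 0, -0.2, 1],
  [0, 0, 0, 0, 0, -0.25, 1],
  [0, 0, 0, 0, 0, -0.3, 1],
  [0, 0, 0, 0, 0, -0.3, 1],
])

```text
clock: 4.38
position: [0.5537, 0.1998, 0.0664]
orientation: [0.501, 0.499, -0.501, 0.499]
force: [-0.8, -0.3, 4.0]
grip_width: -0.0001
```

>>> step_arm([
  [0, 0, 0, 0, 0, -0.05, 1],
  [0, 0, 0, 0, 0, -0.1, 1],
  [0, 0, 0, 0, 0, -0.14, 1],
  [0, 0, 0, 0, 0, -0.14, 1],
])

```text
clock: 4.88
position: [0.5537, 0.1998, 0.0628]
orientation: [0.501, 0.499, -0.501, 0.499]
force: [-1.5, -0.8, 4.3]
grip_width: 0.0
```

```bash
python3 - <<'E'
from bench import r
import cv2,pickle
F=[]
for n in("scene","wrist","wrist","wrist"):
    c=r.capture(n)
    if n=="scene": s=c
    o=r.get_obs();F.append(o["force"].round(2));print(o["position"].round(4),F[-1])
pickle.dump(dict(scene=s,wrist=c),open("cap2.pkl","wb"))
cv2.imwrite("pics/w2.png",c["frame"])
E
```

```text
[0.5537 0.1998 0.0627] [-0.73 -0.69  3.56]
[0.5537 0.1998 0.0628] [-1.12 -1.02  4.03]
[0.5537 0.1998 0.0628] [-1.2   0.33  3.93]
[0.5537 0.1997 0.0627] [-0.48 -0.63  4.42]
```

View pics/w2.png

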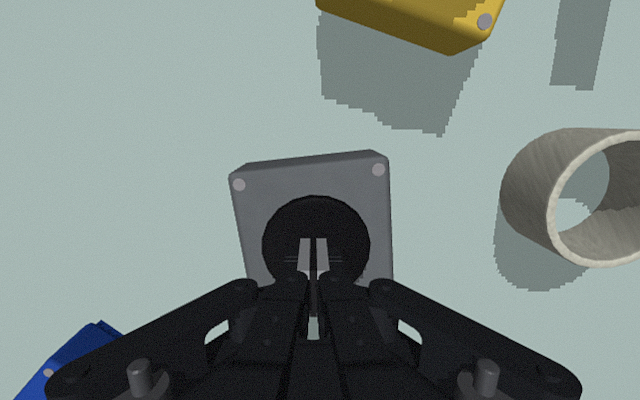

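>>> step_arm([
  [0, 0, 0, 0, 0, -0.03, 1],
  [0, 0, 0, 0, 0, -0.05, 1],
  [0, 0, 0, 0, 0, -0.05, 1],
])

```text
clock: 5.45
position: [0.5537, 0.1998, 0.0617]
orientation: [0.501, 0.499, -0.501, 0.499]
force: [-2.2, -1.5, 5.1]
grip_width: 0.0002
```

>>> step_arm([
  [0, 0, 0, 0, 0, 0.3, 1],
  [0, 0, 0, 0, 0, 1, 1],
  [0, 0, 0, 0, 0, 2.4, 1],
  [0, 0, 0, 0, 0, 2.9, 1],
  [0, 0, 0, 0, 0, 2.9, 1],
  [0, 0, 0, 0, 0, 2.9, 1],
])

```text
clock: 6.2
position: [0.5529, 0.1995, 0.1328]
orientation: [-0.5, -0.5, 0.501, -0.499]
force: [-0.4, -0.4, -0.1]
grip_width: 0.0001
```

```bash
python3 - <<'E'
from bench import r
from h import *
d={}
for n in("scene","top","wrist"): d[n]=r.capture(n)
pickle.dump(d,open("cap3.pkl","wb"))
d1=pickle.load(open("cap1.pkl","rb"))
print(r.get_obs()["position"],r.get_obs()["force"])
for D in(d1,d):
    print(blob(D["scene"],(374,193),25)[:2])
a,b=[cv2.resize(D["scene"]["frame"][170:235,335:410],None,fx=5,fy=5) for D in(d1,d)]
cv2.imwrite("pics/c3.png",np.hstack([a,b]))
E
```

```text
[0.55282536 0.19946625 0.13274748] [ 0.31943744  0.11324397 -0.10092424]
(array([373.33663366, 193.59075908]), array([ 20,  25,  24,  16, 303], dtype=int32))
(array([373.08169935, 196.03267974]), array([ 20,  27,  23,  17, 306], dtype=int32))
```

View pics/c3.png

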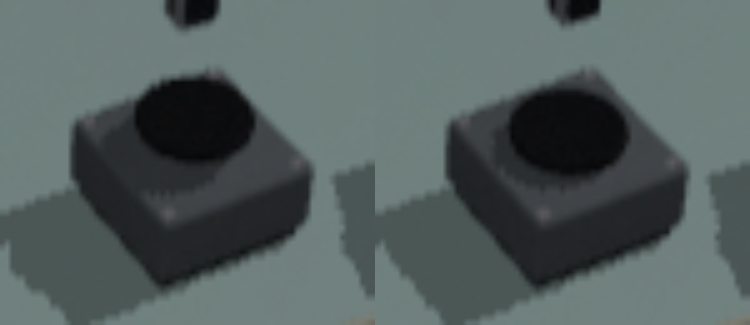

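The fan key has dropped about 2.4 px (roughly 7–8 mm) and its box hasn't moved. Now to the lamp.

>>> step_arm([
  [0, 0, 0, -0.5, -2, 0, 1],
  [0, 0, 0, -1, -4.5, 0, 1],
  [0, 0, 0, -1.2, -6.5, 0, 1],
  [0, 0, 0, -1.4, -8.2, 0, 1],
  [0, 0, 0, -1.5, -9, 0, 1],
  [0, 0, 0, -1.5, -9, 0, 1],
  [0, 0, 0, -1.5, -9, 0, 1],
])

```text
clock: 7.22
position: [0.5161, -0.0247, 0.1337]
orientation: [-0.501, -0.5, 0.501, -0.499]
force: [-0.2, 0.1, -0.2]
grip_width: -0.0
```

```bash
python3 - <<'E'
from bench import r
from h import *
d={}
for n in("scene","wrist"): d[n]=r.capture(n)
pickle.dump(d,open("cap4.pkl","wb"))
print(r.get_obs()["position"],r.get_obs()["force"])
cv2.imwrite("pics/w4.png",d["wrist"]["frame"])
E
```

```text
[ 0.51620307 -0.02431785  0.1338215 ] [ 0.04435275 -0.25710181  0.1628819 ]
```

View pics/w4.png

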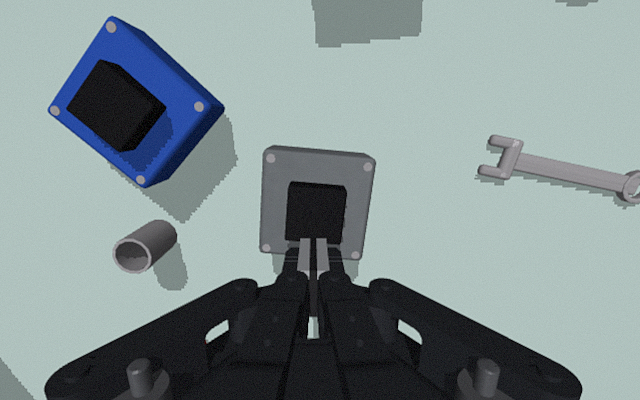

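The grey square key is centred near (316,213), the same place in view as the fan key was. The blue look-alike is well clear at (118,105).

>>> step_arm([
  [0, 0, 0, 0, 0, -1, 1],
  [0, 0, 0, 0, 0, -1.6, 1],
  [0, 0, 0, 0, 0, -2, 1],
  [0, 0, 0, 0, 0, -2.2, 1],
  [0, 0, 0, 0, 0, -2.35, 1],
  [0, 0, 0, 0, 0, -2.35, 1],
  [0, 0, 0, 0, 0, -2.35, 1],
])

```text
clock: 8.2
position: [0.5165, -0.0253, 0.0757]
orientation: [0.501, 0.499, -0.501, 0.499]
force: [0.7, -0.3, 0.1]
grip_width: -0.0002
```

>>> step_arm([
  [0, 0, 0, 0, 0, -0.1, 1],
  [0, 0, 0, 0, 0, -0.15, 1],
  [0, 0, 0, 0, 0, -0.2, 1],
  [0, 0, 0, 0, 0, -0.25, 1],
  [0, 0, 0, 0, 0, -0.3, 1],
  [0, 0, 0, 0, 0, -0.3, 1],
])

```text
clock: 8.95
position: [0.5162, -0.0252, 0.0679]
orientation: [0.501, 0.499, -0.501, 0.499]
force: [-0.4, 0.4, 2.4]
grip_width: 0.0001
```

>>> step_arm([
  [0, 0, 0, 0, 0, -0.05, 1],
  [0, 0, 0, 0, 0, -0.1, 1],
  [0, 0, 0, 0, 0, -0.15, 1],
  [0, 0, 0, 0, 0, -0.2, 1],
  [0, 0, 0, 0, 0, -0.24, 1],
  [0, 0, 0, 0, 0, -0.24, 1],
])

```text
clock: 9.7
position: [0.5162, -0.0252, 0.0618]
orientation: [0.501, 0.499, -0.501, 0.499]
force: [-0.9, 0.1, 3.5]
grip_width: -0.0
```

>>> step_arm([
  [0, 0, 0, 0, 0, 0.3, 1],
  [0, 0, 0, 0, 0, 1, 1],
  [0, 0, 0, 0, 0, 2.4, 1],
  [0, 0, 0, 0, 0, 2.9, 1],
  [0, 0, 0, 0, 0, 2.9, 1],
  [0, 0, 0, 0, 0, 2.9, 1],
])

```text
clock: 10.45
position: [0.5154, -0.0252, 0.1332]
orientation: [-0.5, -0.5, 0.501, -0.499]
force: [0.1, 0.2, 0.3]
grip_width: -0.0001
```

```bash
python3 - <<'E'
from bench import r
from h import *
d={}
for n in("scene","wrist"): d[n]=r.capture(n)
pickle.dump(d,open("cap5.pkl","wb"))
d1=pickle.load(open("cap4.pkl","rb"))
print(r.get_obs()["position"],r.get_obs()["force"])
for D in(d1,d):
    print(blob(D["scene"],(284,211),25)[:2])
a,b=[cv2.resize(D["scene"]["frame"][185:250,250:325],None,fx=5,fy=5) for D in(d1,d)]
cv2.imwrite("pics/c5.png",np.hstack([a,b]))
E
```

```text
[ 0.51518995 -0.02516745  0.13303365] [-0.34347483 -0.325459   -0.06048037]
(array([282.66666667, 210.0420712 ]), array([ 21,  22,  21,  19, 309], dtype=int32))
(array([282.63257576, 211.37878788]), array([ 21,  24,  21,  18, 264], dtype=int32))
```

View pics/c5.png

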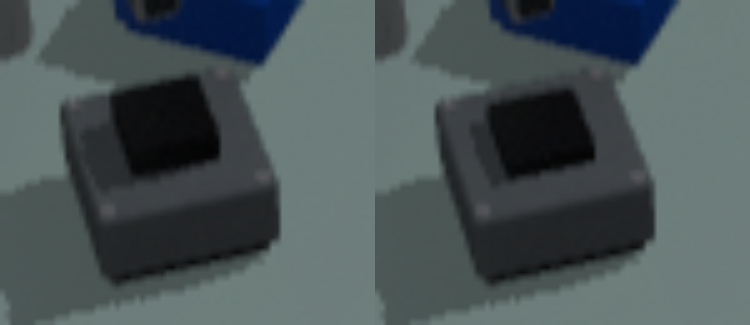

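```bash
python3 - <<'E'
from h import *
d4=pickle.load(open("cap4.pkl","rb"));d5=pickle.load(open("cap5.pkl","rb"));d1=pickle.load(open("cap1.pkl","rb"));d3=pickle.load(open("cap3.pkl","rb"))
c=d4["scene"]
for p in((.554,.200),(.516,-.025)):
    q=cv2.projectPoints(np.array([[*p,.07],[*p,.06]]),c["rvec"],c["tvec"],c["camera_matrix"],None)[0].reshape(-1,2);print("px/10mm",q[1]-q[0])
def edge(D,cols,r0,r1):   # sub-pixel row of far (upper) key edge: half level crossing
    g=D["scene"]["frame"].astype(float).mean(2);o=[]
    for x in cols:
        s=g[r0:r1,x];lv=(s[:2].mean()+s.min())/2;i=np.argmax(s<lv);o.append(r0+i-1+(s[i-1]-lv)/(s[i-1]-s[i]))
    return np.array(o)
print("lamp",(edge(d5,range(276,290),198,213)-edge(d4,range(276,290),198,213)).round(1))
print("fan",(edge(d3,range(366,382),181,196)-edge(d1,range(366,382),181,196)).round(1))
E
```

```text
px/10mm [-0.26140347  2.97424904]
px/10mm [0.24005365 2.97880047]
lamp [2.1 2.3 2.3 2.  1.9 2.1 2.5 2.4 2.2 2.  2.2 2.5 2.3 2.5]
fan [1.4 2.  1.5 1.8 1.5 1.3 0.9 1.1 1.3 0.5 1.5 1.3 1.8 0.9 0.4 0.6]
```

The lamp key is in by about 7.5 mm and the fan key by about 8 mm. Now the grinder.

>>> step_arm([
  [0, 0, 0, 0.3, -2, 0, 1],
  [0, 0, 0, 0.6, -4.5, 0, 1],
  [0, 0, 0, 0.9, -6.5, 0, 1],
  [0, 0, 0, 1.1, -7.6, 0, 1],
  [0, 0, 0, 1.1, -8.2, 0, 1],
  [0, 0, 0, 1.1, -8.2, 0, 1],
  [0, 0, 0, 1.1, -8.2, 0, 1],
])

```text
clock: 11.42
position: [0.5432, -0.2289, 0.134]
orientation: [-0.5, -0.5, 0.5, -0.499]
force: [-1.1, 1.1, -0.1]
grip_width: -0.0002
```

```bash
python3 - <<'E'
from bench import r
from h import *
d={}
for n in("scene","top","wrist"): d[n]=r.capture(n)
pickle.dump(d,open("cap6.pkl","wb"))
print(r.get_obs()["position"],r.get_obs()["force"])
cv2.imwrite("pics/w6.png",d["wrist"]["frame"])
E
```

```text
[ 0.54358525 -0.22902339  0.13439141] [ 0.74417492 -0.34864486  0.50605493]
```

View pics/w6.png

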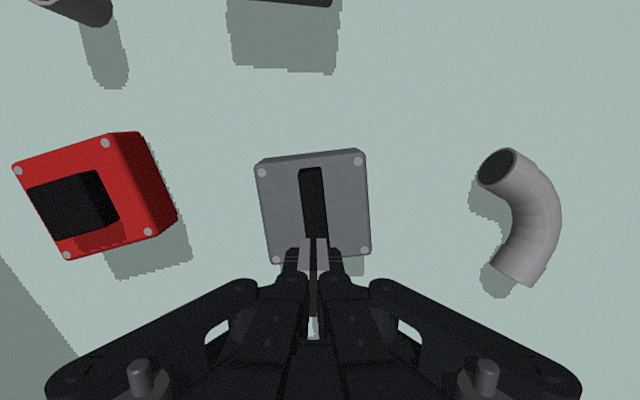

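The wrist view shows the bar running from (311,169) down behind the fingertips. The box screws are at (262,172), (358,160), (276,259) and (363,251), so I'll locate the bar axis and box centre from those.

```bash
python3 - <<'E'
from h import *
d=pickle.load(open("cap6.pkl","rb"));w=d["wrist"]
P=[plane(w,u,.05) for u in((262,172),(358,160),(276,259),(363,251))];print(np.round(P,4),np.mean(P,0))
for u in((300.5,182),(323,182),(303,225),(328,225)): print(u,plane(w,u,.07).round(4))
print(plane(w,(311.5,182),.07),plane(w,(315.5,225),.07))
E
```

```text
[[ 0.5031 -0.2002  0.05  ]
 [ 0.5791 -0.1907  0.05  ]
 [ 0.5116 -0.2765  0.05  ]
 [ 0.5868 -0.269   0.05  ]] [ 0.54514175 -0.2340847   0.05      ]
(300.5, 182) [ 0.5345 -0.2041  0.07  ]
(323, 182) [ 0.551  -0.2041  0.07  ]
(303, 225) [ 0.536  -0.2376  0.07  ]
(328, 225) [ 0.5552 -0.2377  0.07  ]
[ 0.54257349 -0.20407141  0.07      ] [ 0.54558762 -0.23765226  0.07      ]
```

>>> step_arm([
  [0, 0, 0, 0.05, -0.15, -1, 1],
  [0, 0, 0, 0.05, -0.15, -1.6, 1],
  [0, 0, 0, 0.05, -0.15, -2, 1],
  [0, 0, 0, 0.05, -0.15, -2.2, 1],
  [0, 0, 0, 0.05, -0.15, -2.35, 1],
  [0, 0, 0, 0.05, -0.15, -2.35, 1],
  [0, 0, 0, 0.05, -0.15, -2.35, 1],
])

```text
clock: 12.45
position: [0.5452, -0.2342, 0.076]
orientation: [0.501, 0.499, -0.501, 0.499]
force: [0.2, -0.2, 0.4]
grip_width: 0.0001
```

>>> step_arm([
  [0, 0, 0, 0, 0, -0.1, 1],
  [0, 0, 0, 0, 0, -0.15, 1],
  [0, 0, 0, 0, 0, -0.2, 1],
  [0, 0, 0, 0, 0, -0.25, 1],
  [0, 0, 0, 0, 0, -0.3, 1],
  [0, 0, 0, 0, 0, -0.3, 1],
])

```text
clock: 13.2
position: [0.5449, -0.2339, 0.0682]
orientation: [0.501, 0.499, -0.501, 0.499]
force: [-0.9, 1.4, 3.5]
grip_width: -0.0
```

>>> step_arm([
  [0, 0, 0, 0, 0, -0.05, 1],
  [0, 0, 0, 0, 0, -0.1, 1],
  [0, 0, 0, 0, 0, -0.15, 1],
  [0, 0, 0, 0, 0, -0.2, 1],
  [0, 0, 0, 0, 0, -0.25, 1],
  [0, 0, 0, 0, 0, -0.25, 1],
])

```text
clock: 13.95
position: [0.5449, -0.234, 0.0618]
orientation: [0.501, 0.499, -0.501, 0.499]
force: [-1.3, 0.8, 4.4]
grip_width: 0.0001
```

>>> step_arm([
  [0, 0, 0, 0, 0, 0.3, 1],
  [0, 0, 0, 0, 0, 1, 1],
  [0, 0, 0, 0, 0, 2.4, 1],
  [0, 0, 0, 0, 0, 2.9, 1],
  [0, 0, 0, 0, 0, 2.9, 1],
  [0, 0, 0, 0, 0, 2.9, 1],
])

```text
clock: 14.7
position: [0.5442, -0.2336, 0.133]
orientation: [-0.5, -0.5, 0.501, -0.499]
force: [-0.1, -0.8, 0.5]
grip_width: -0.0003
```

```bash
python3 - <<'E'
from bench import r
from h import *
d={}
for n in("scene","top","wrist"): d[n]=r.capture(n)
pickle.dump(d,open("cap7.pkl","wb"))
d1=pickle.load(open("cap6.pkl","rb"));d0=pickle.load(open("cap0.pkl","rb"))
o=r.get_obs();print(o["position"],o["force"])
a,b=[cv2.resize(D["scene"]["frame"][220:285,165:240],None,fx=5,fy=5) for D in(d1,d)]
cv2.imwrite("pics/c7.png",np.hstack([a,b]))
cv2.imwrite("pics/s7.png",d["scene"]["frame"])
cv2.imwrite("pics/w7.png",np.hstack([D["wrist"]["frame"][120:290,220:420] for D in(d1,d)]))
E
```

```text
[ 0.54410527 -0.23361481  0.13299791] [0.81889357 0.22007786 0.05400817]
```

View pics/c7.png

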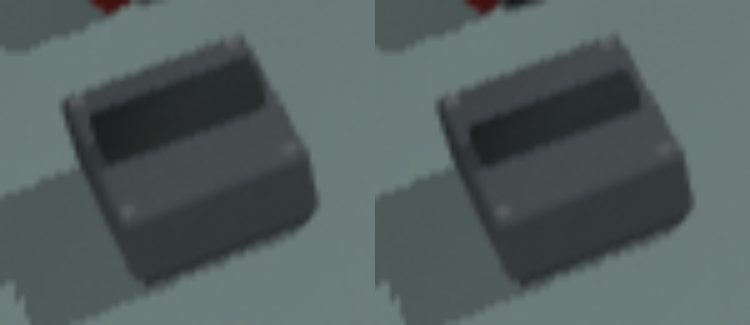

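View pics/s7.png

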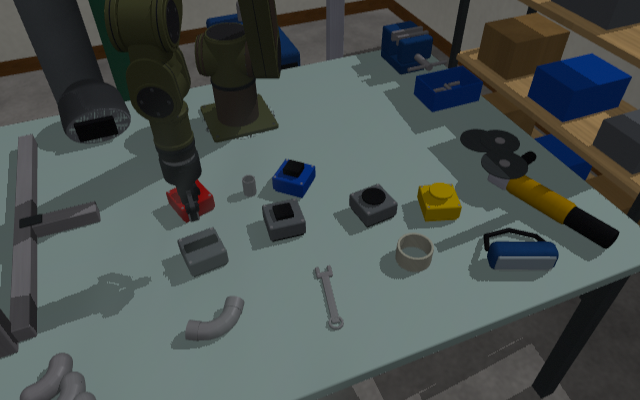

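View pics/w7.png

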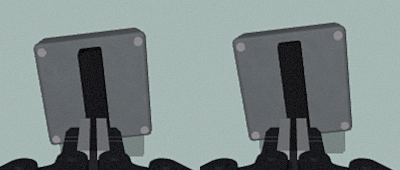

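The bar's far edge dropped about 2–3 px, which is most of its travel, and its box hasn't moved. One last check that the fan and lamp keys are still down and nothing else moved, then I'll hand in.

```bash
python3 - <<'E'
from bench import r
from h import *
d=pickle.load(open("cap7.pkl","rb"));d0=pickle.load(open("cap0.pkl","rb"))
for u in((374,196),(284,212)): print(blob(d["scene"],u,25)[0])
x=cv2.absdiff(d["scene"]["frame"],d0["scene"]["frame"]).max(2)
for n,(a,b,c,e) in dict(spanner=(310,262,345,330),elbow=(185,295,245,342),tape=(393,232,436,272),offcut=(240,174,258,198),blue=(270,158,318,197),yellow=(415,180,464,222)).items(): print(n,(x[b:e,a:c]>40).sum())
r.hand_in()
print(r.get_obs()["clock"])
E
```

```text
[373.08169935 196.03267974]
[282.66159696 211.35741445]
spanner 0
elbow 0
tape 0
offcut 0
blue 0
yellow 0
the job is handed in; nothing more can be done
the job is handed in; nothing more can be done
```

I tapped the three keys from above with the shut fingertips, in the order asked: fan, then lamp, then grinder. I handed the job in at about 15 s, with the arm clear of everything. No verdict is reported.

| Key | TCP height at lowest point | Estimated travel in | Highest vertical force read |
|---|---|---|---|
| Fan (round) | 0.0617 m | about 8 mm | 5.1 N |
| Lamp (square) | 0.0618 m | about 7.5 mm | 3.5 N |
| Grinder (bar) | 0.0618 m | about 8 mm | 4.4 N |

- **Keys stay in:** After each lift, the scene camera showed the key clearly lower and its box in place. The last picture showed the fan and lamp keys still down.
- **Nothing else moved:** The pixel comparison showed no change at the spanner, elbow, tape, offcut or the blue and yellow look-alikes. I didn't check the red one this way because the arm was in front of it.
- **Disagreements:** The measured forces were 1–2 N below the stated ones for those depths. The first two-view heights came out 6–12 mm below the stated 70 mm; I put that down to the masks including the key sides. One edge measurement of the fan key was noisy and suggested only about 4 mm. Its shift in the image (2.4 px) and the height the tool reached both indicate about 8 mm.

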